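Turn a lidded board box over on the rack

ROBOT

A 6-joint arm with a two-finger parallel gripper is mounted at the origin on a cart in front of the work surface, level with it; the furniture and walls round the work are solid. World frame = base frame: x ahead of the robot, y to its left, z up, the work surface at z = 0. Lengths are in m, angles in degrees, forces in N, time in s.
With the tool pointing down it reaches from about 0.4 to 0.825 m from the base axis. Payload 7 kg.
Tool frame: the origin (TCP) lies midway between the tips of the shut fingers; the grasp point (between the pads) lies 19 mm behind it; z points along the fingers, y is the line along which they close (so a half turn about z gives the same grasp; the last joint's range is limited). The gripper opens to 88 mm and grips with 3 to 60 N. Pads are 19 mm wide; open, the fingers measure 130 mm over their backs; the gripper's body (78 mm by 193 mm) begins 47 mm behind the grasp point.
Start: joints at [81.251, 20.546, 0.682, 0, -70.136, -16.507], TCP at [0.288, 0.61, 0.205] pointing down, gripper open.
Joint ranges: [-176.03, 176.03], [-82.01, 121.73], [-58.28, 71.71], [-173.87, 95.51], [-174.79, -0.11], [-173.66, 173.66]. Speed limits (degrees/s): [136.94, 136.94, 172.46, 180, 180, 180].

INTERFACE

Orientations are given as [roll, pitch, yaw] about the fixed x, y, z axes, in that order (R = Rz(yaw) Ry(pitch) Rx(roll)).
In Python, from plant import telemetry, viewer, workorder gives the robot as it stands. The module is installed in compiled form; this text tells all that it offers.
- The arm moves only by the tool carry_out, never from a script. Its argument "rows" is a list of rows, each a list of 6 numbers: the shift along the tool's x, y, z in m, then the turn, a rotation vector about the tool's x, y, z in rad. In form: [[tx, ty, tz, ax, ay, az], ...]. A call has 1 to 8 rows; each row is the pose to reach, as a shift and turn from the pose commanded when the call began, along the tool's axes at that moment; what a row does not reach only later rows make up. A row lasts 1/8 s, in which the tool goes at most 62.5 mm and 10.7 degrees, less where a joint would pass 70% of its speed; a pose out of reach is approached as far as the arm can. A call with a gripper value outside its range is refused whole. "grip" is the gripper's target within -1 to 1 (fully open at 1, half-way at 0, shut at -1), set as the call begins (left out, the last holds). The fingers move at their own pace and stop on an object; the grip force is fixed at half the most. Time passes only in rows, so rows that repeat a pose let the fingers close. It gives the time, the measured TCP pose, the force, the opening and the grip force at its end, in the units of the state.
- telemetry.get_obs(): the state, without advancing time (a new reading comes with each control period).
- viewer.snapshot(name): name is "side" or "top" or "wrist"; returns the picture (384x512x3 uint8, red, green, blue); there is no depth.
- viewer.camera_info(name): a dict with "intrinsics" (3x3 intrinsics, pixels), "extrinsics" (4x4, takes a point from camera to world coordinates); the wrist camera has in their place "tool_from_camera" (4x4, takes a point from camera to tool coordinates, whose origin is the TCP and whose axes are the flange's). Camera axes: x right, y down, z forward; pixel columns grow to the right and rows downward; lengths in m; the calibration is good to about 2 mm. A picture is of the moment at which its call begins: read the wrist's pose just before it. camera_info takes no time and is no camera call.
- workorder.close_job(): hands the job in; it is judged then, once.
The state is a dict: "clock": time; "joint_pos": joint angles; "qvel": joint speeds; "tau": joint torques, N m; "tool_pos": TCP position; "orientation": TCP orientation; "force": force on the tool from outside, world axes, zero at the start; "moment": the same for the moment, N m; "opening": finger opening in m; "gripper_force": force on a finger pad.
Only numpy, scipy, OpenCV 4.12 (cv2) and the standard library are available. Lean on these libraries where they do the work, as an engineer would, in place of code of your own. Each camera call takes 0.05 s, during which the arm holds its last target. There are 200 camera calls.

TASK

The board in the orange-lidded box is to be inspected from its solder side. Pinch that box by lid and base together, lift it clear of the rack's left slope, turn it over and lay it, still closed, on the right slope of the rack with the orange lid underneath and the clear base on top, then let go. Leave the blue-lidded box as it is.

Things in the scene. Friction and masses are not known exactly. Their poses are not given: they have to be found in the camera images.
- rack: fixed rack: grey W-shaped ribs on an aluminium plate 236x160x6 mm. Origin: centre of the plate's underside; x along its length, y left, z up. Two slopes at 50 deg face each other, rising from feet at y=+28/-28, z=34 mm outward to +y/-y, 62 mm long; at each foot a ledge 35 mm deep, square to the slope, carries a box's lower edge; the ledges meet in a ridge 56 mm high
- rack_right (a point): where a box's centre lies (in the middle of the rack's length, x=0) when flat on the right slope with its edge on the ledge: rack y=-42, z=70 mm; axes of the rack. Ribs are 12 mm wide, at x=-94, -26, 26, 94 mm, the same W at every x; a box lies over two ribs (bays at x=-60 and +60 mm), which leaves 56 mm free between them for a finger behind the box, down to the plate
- orange_base_centre (a point): centre of the closed orange-lidded box, carried by its base (clear tray 84x68x22 mm, green board inside, 80 g). Box 92 (x) x 76 (y) x 25 mm (z, the way to pinch). Own z points from base to lid: at first 50 deg from vertical, up and to the rack's -y, own y up the left slope; finally 130 deg from vertical, own y up the right slope: 80 deg on about rack x (y toward z). Starts in either bay
- orange_lid_centre (a point): the same centre of the closed box, carried by the orange lid: a flat cap 92x76x17 mm, walls 2.5 mm, 40 g, slipped over the base with 1.5 mm play each side and held on by gravity alone. While closed it lies within 3 mm of the base's point and its axes agree with the base's
- blue_base_centre (a point): centre of the blue-lidded box, of the same make and size, in the other bay of the left slope; axes as for the orange one. To be left alone

How it is judged (in metres and radians):
On the way:
1. the orange-lidded box is pinched with a finger on the lid and a finger on the base and raised clear of the slope (its centre more than 30 mm from where it was and at least 95 mm above the desk) (contact force between the fingers and orange_lid above 1 N and contact force between the fingers and orange_base above 1 N and height (world z) of orange_base_centre above 0.095 m and distance of orange_base_centre from where it was at the start of the episode above 0.03 m), for 0.2 s.
At the end, for the whole second after the job is handed in: Orange-lidded box at rest and closed (centres of lid and base within 6 mm), lid underneath, flat on the right slope (within 11 degrees, also of the rack's length), its centre within 15 mm (rack y) and 12 mm (rack z) of the given place and 80 mm of the rack's middle along x (angle between orange_base_centre's own z axis and vertical between 2.08 and 2.46 rad and angle between the x axis of orange_base_centre and the x axis of rack, either way round below 0.2 rad and x of orange_base_centre in the frame of rack between -0.08 and 0.08 m and y of orange_base_centre in the frame of rack between -0.0569 and -0.0269 m and z of orange_base_centre in the frame of rack between 0.058 and 0.082 m and distance between orange_base_centre and orange_lid_centre below 0.006 m and angle between the z axis of orange_base_centre and the z axis of orange_lid_centre, either way round below 0.12 rad and linear speed of orange_base below 0.02 m/s); the robot touches nothing.
It fails at once if the orange lid comes off its base (centres more than 12 mm apart) (distance between orange_base_centre and orange_lid_centre above 0.012 m).
It fails at once if the blue-lidded box is shifted by more than 15 mm (distance of blue_base_centre from where it was at the start of the episode above 0.015 m).
It also fails if it takes over 34 s, if anything falls off the work surface, if the arm or the gripper's body presses on something with over 40 N, if the wrist force passes 120 N, or if a joint passes its speed limit or range.

## Working session

There is one attempt and no reset: what is moved stays moved. The work goes in short steps, Python scripts to look and compute and a tool call to move; the robot and the scene stay as the last step left them, time stands still between calls to the robot, and variables do not carry over. Pictures are saved under pics/ and viewed, at most 10 in all, crops included, and the job is handed in when it is done.

Besides the shell and the picture viewer there is one more tool, called after ">>>" by a JSON object that holds its "name" and its "arguments", one argument or row to a line. carry_out: Moves the arm, as the interface text tells. Its arguments: {"type":"object","properties":{"rows":{"type":"array"},"grip":{"type":"number"}},"required":["rows"]}

```bash
mkdir -p pics
python3 - <<'E'
from plant import telemetry, viewer
import cv2,numpy as np
np.set_printoptions(precision=4,suppress=True)
o=telemetry.get_obs();print(o)
for n in("side","top"):
    print(n,viewer.camera_info(n))
    cv2.imwrite(f"pics/{n}0.png",cv2.resize(viewer.snapshot(n)[:,:,::-1],(800,600),interpolation=cv2.INTER_CUBIC))
print(viewer.camera_info("wrist"))
E
```

```text
{'clock': 0.0, 'joint_pos': array([ 81.25  ,  20.591 ,   0.6338,  -0.02  , -70.1356, -16.5072]), 'qvel': array([-0.0625, -0.0611,  0.0155,  0.0599, -0.006 ,  0.1084]), 'tau': array([  0.0019, -58.272 ,  29.3043,   6.9969,   0.0067,  -0.0002]), 'tool_pos': array([0.2878, 0.61  , 0.2038]), 'orientation': array([179.9057,  -0.0084, -25.264 ]), 'force': array([ 0.2264,  0.2568, -0.3767]), 'moment': array([ 0.0136, -0.0114,  0.0021]), 'gripper_force': 0.0, 'opening': 0.08797758823813424}
side {'intrinsics': array([[399.9418,   0.    , 249.1621],
       [  0.    , 399.9418, 193.737 ],
       [  0.    ,   0.    ,   1.    ]]), 'extrinsics': array([[-0.9857,  0.1513, -0.0739,  0.5801],
       [ 0.1683,  0.8738, -0.4562,  0.577 ],
       [-0.0044, -0.4622, -0.8868,  0.8326],
       [ 0.    ,  0.    ,  0.    ,  1.    ]])}
top {'intrinsics': array([[441.68  ,   0.    , 260.3351],
       [  0.    , 441.68  , 195.3151],
       [  0.    ,   0.    ,   1.    ]]), 'extrinsics': array([[-0.0008, -0.9984,  0.0565,  0.4952],
       [-1.    ,  0.0007, -0.0016,  0.1863],
       [ 0.0016, -0.0565, -0.9984,  0.9416],
       [ 0.    ,  0.    ,  0.    ,  1.    ]])}
{'intrinsics': array([[328.8456,   0.    , 260.9456],
       [  0.    , 328.8456, 194.3779],
       [  0.    ,   0.    ,   1.    ]]), 'tool_from_camera': array([[ 0.0006, -0.9659, -0.2588,  0.0697],
       [ 1.    ,  0.0005,  0.0004, -0.0001],
       [-0.0003, -0.2588,  0.9659, -0.1797],
       [ 0.    ,  0.    ,  0.    ,  1.    ]])}
```

View pics/top0.png

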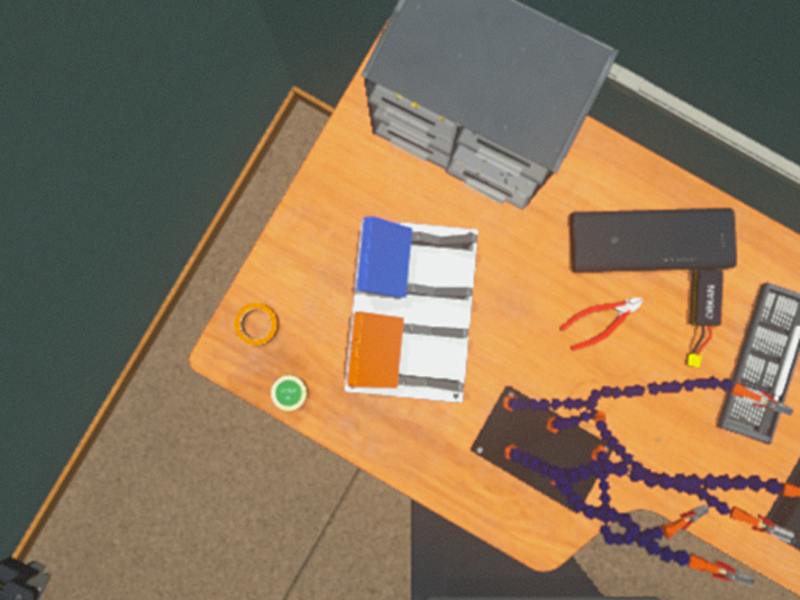

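View pics/side0.png

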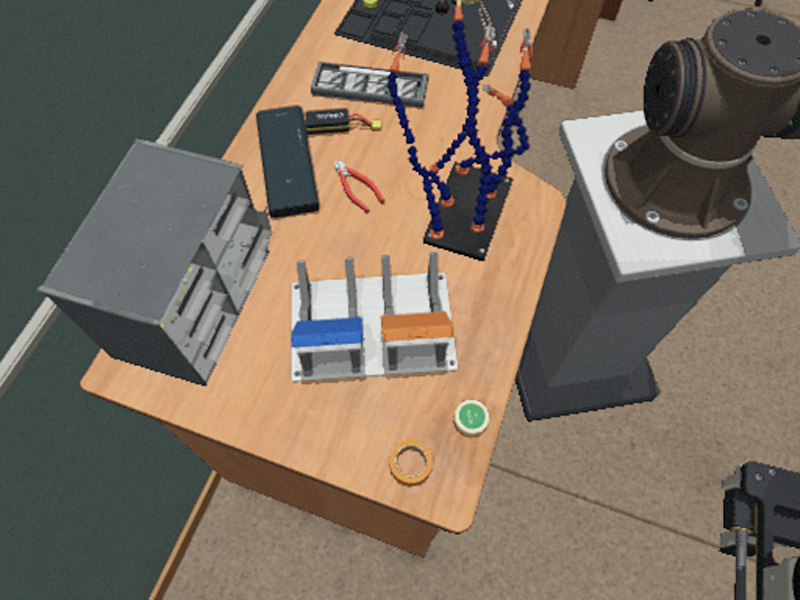

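Top view: the plate's corners are near (478,229), (463,401), (346,390) px, with orange in the near bay at (377,350) and blue at (385,258). The side view agrees: plate corners (291,380), (457,368), (292,280). Next I fit the rack and boxes.

```bash
cat > h.py <<'E'
import numpy as np,cv2
from plant import telemetry,viewer
from scipy.optimize import least_squares
from scipy.spatial.transform import Rotation as R
np.set_printoptions(precision=4,suppress=True)
def proj(n,P):
    c=viewer.camera_info(n);E=np.linalg.inv(c["extrinsics"])
    p=(E[:3,:3]@np.atleast_2d(P).T).T+E[:3,3]; q=(c["intrinsics"]@p.T).T
    return q[:,:2]/q[:,2:]*1.5625
def rw(p,P): # rack->world
    return R.from_euler('z',p[2]).apply(np.atleast_2d(P))+[p[0],p[1],0]
s,c=np.sin(np.radians(50)),np.cos(np.radians(50))
Rb0=np.array([[1,0,0],[0,c,-s],[0,s,c]])   # start axes (columns) in rack
Rb1=np.array([[1,0,0],[0,-c,-s],[0,s,-c]])
def lid(p,bx): # lid top-face corners then base-face corners, world
    L=np.array([[i*.046,j*.038,k*.0125] for k in(1,-1) for i,j in((-1,-1),(-1,1),(1,1),(1,-1))])
    return rw(p,L@Rb0.T+[bx,.042,.070])
E
python3 - <<'E'
from h import *
def mk(sx,sy): return [sx*.118,sy*.08,.006]
obs=[("top",mk(1,-1),(478,229)),("top",mk(-1,-1),(463,401)),("top",mk(-1,1),(345,390)),
("side",mk(1,1),(291,380)),("side",mk(-1,1),(457,368)),("side",mk(1,-1),(291,281))]
f=lambda p:np.concatenate([proj(n,rw(p,P))[0]-q for n,P,q in obs])
r=least_squares(f,[.49,.28,0]);print(r.x,np.degrees(r.x[2]));print(r.fun.reshape(-1,2))
np.save("rack.npy",r.x)
p=r.x
for n in("top","side"):
    im=cv2.imread(f"pics/{n}0.png")
    for bx,lo,hi in((-.06,(5,150,100),(18,255,255)),(.06,(110,120,60),(125,255,255))):
        q=proj(n,lid(p,bx))
        for k in(0,4): cv2.polylines(im,[q[k:k+4].round().astype(int)],1,(0,255,0) if k==0 else (255,255,0),1)
    cv2.polylines(im,[proj(n,rw(p,[mk(1,1),mk(1,-1),mk(-1,-1),mk(-1,1)])).round().astype(int)],1,(0,0,255),1)
    cr=im[190:420,320:500] if n=="top" else im[230:400,270:480]
    cv2.imwrite(f"pics/{n}1.png",cv2.resize(cr,None,fx=2.3,fy=2.3) if n=="top" else cv2.resize(cr,None,fx=3,fy=3))
a=cv2.imread("pics/top1.png");b=cv2.imread("pics/side1.png");h=a.shape[0]
b=cv2.resize(b,(800-a.shape[1],int(b.shape[0]*(800-a.shape[1])/b.shape[1])));C=np.zeros((h,800,3),np.uint8);C[:,:a.shape[1]]=a;C[:b.shape[0],a.shape[1]:]=b[:h]
cv2.imwrite("pics/c1.png",C)
E
```

```text
[ 0.5432  0.1787 -0.0927] -5.313618691988582
[[-0.5464 -0.6605]
 [-0.6235  0.3727]
 [-0.8312  0.4181]
 [-0.4389 -0.731 ]
 [ 0.6798 -1.0002]
 [-0.8017 -0.6536]]
```

View pics/c1.png

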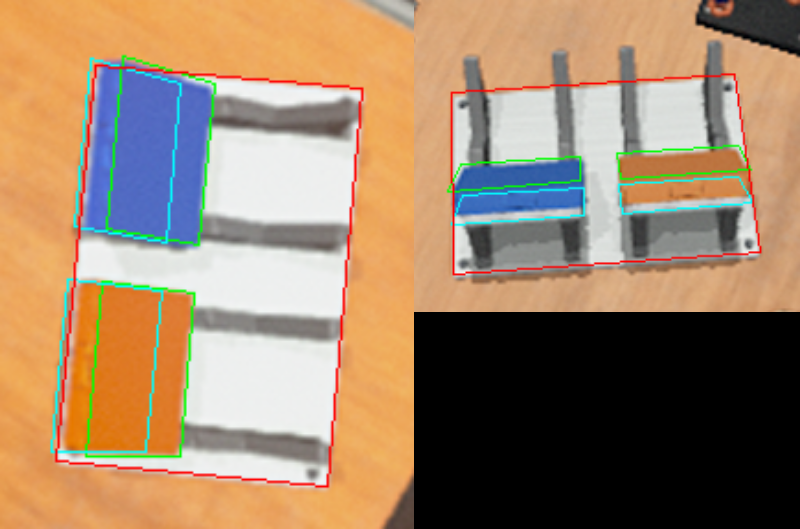

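The overlay matches: rack at (0.543, 0.179), yaw −5.3°, orange box in the bay at x=−60 mm. The plan is to pinch along the box's z, coming in along −own y.

```bash
cat >> h.py <<'E'
p=np.load("rack.npy")
Rz=R.from_euler('z',p[2]).as_matrix()
def goal(tilt,centre,back=0.0,bx=-.06):
    """tilt deg of box about rack x from start (0..80); centre rack (y,z); back: grasp-point offset along own y"""
    B=R.from_euler('x',tilt,degrees=True).as_matrix()@Rb0
    T=Rz@np.column_stack([B[:,0],B[:,2],-B[:,1]])
    g=rw(p,[bx,*centre])[0]-T[:,2]*back
    return T,g+T[:,2]*.019
def delta(T,t,cmd=None):
    o=telemetry.get_obs()
    Rc=R.from_euler('xyz',o["orientation"],degrees=True).as_matrix();pc=o["tool_pos"]
    if cmd: Rc,pc=cmd
    return np.r_[Rc.T@(t-pc),R.from_matrix(Rc.T@T).as_rotvec()]
E
python3 - <<'E'
from h import *
T,t=goal(0,(.042,.070),.12);print(t,delta(T,t))
T,t=goal(0,(.042,.070),0);print(t)
E
```

```text
[0.4933 0.2907 0.1474] [ 0.3221  0.201   0.0569 -0.6895  0.1216 -0.3338]
[0.4862 0.2139 0.0554]
```

>>> {"name": "carry_out", "arguments": {
  "rows": [
    [0.08, 0.05, 0.0142, -0.172, 0.03, -0.083],
    [0.16, 0.1, 0.0285, -0.345, 0.061, -0.167],
    [0.24, 0.15, 0.043, -0.517, 0.091, -0.25],
    [0.29, 0.18, 0.051, -0.62, 0.11, -0.3],
    [0.322, 0.201, 0.057, -0.6895, 0.1216, -0.3338],
    [0.322, 0.201, 0.057, -0.6895, 0.1216, -0.3338],
    [0.322, 0.201, 0.057, -0.6895, 0.1216, -0.3338],
    [0.322, 0.201, 0.057, -0.6895, 0.1216, -0.3338]
  ],
  "grip": 0.4
}}

```text
clock: 1.1
tool_pos: [0.4937, 0.2906, 0.1476]
orientation: [140.1, -0.0, -5.4]
force: [0.2, -0.0, 0.8]
opening: 0.0611
gripper_force: 0.0
```

Run:
```python
from h import *
T,t=goal(0,(.042,.070),.12);print(delta(T,t))
o=telemetry.get_obs();print(o["clock"],o["joint_pos"],o["opening"])
ims=[cv2.cvtColor(viewer.snapshot(n),cv2.COLOR_RGB2BGR) for n in("wrist","side")]
cv2.imwrite("pics/2.png",cv2.resize(np.hstack(ims),(800,300),interpolation=cv2.INTER_AREA))
```

```text
[-0.0004 -0.0002  0.0001 -0.0009  0.0007 -0.0011]
1.1 [ 60.7802  33.6216  -4.2972  15.0439 -89.5496  18.5812] 0.061094111321816934
```

View pics/2.png

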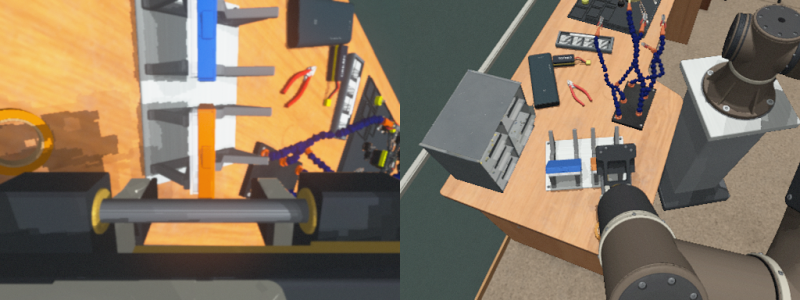

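The wrist view shows the orange box (205,150) centred between the fingers (145 and 275). I go in along the tool axis.

>>> {"name": "carry_out", "arguments": {
  "rows": [
    [0, 0, 0.03, 0, 0, 0],
    [0, 0, 0.06, 0, 0, 0],
    [0, 0, 0.08, 0, 0, 0],
    [0, 0, 0.095, 0, 0, 0],
    [0, 0, 0.105, 0, 0, 0],
    [0, 0, 0.113, 0, 0, 0],
    [0, 0, 0.118, 0, 0, 0],
    [0, 0, 0.118, 0, 0, 0]
  ]
}}

```text
clock: 2.2
tool_pos: [0.4865, 0.2158, 0.0572]
orientation: [140.1, -0.0, -5.3]
force: [-0.7, -0.9, 0.1]
opening: 0.0613
gripper_force: 0.0
```

>>> {"name": "carry_out", "arguments": {
  "rows": [
    [0, 0, 0, 0, 0, 0],
    [0, 0, 0, 0, 0, 0],
    [0, 0, 0, 0, 0, 0],
    [0, 0, 0, 0, 0, 0],
    [0, 0, 0, 0, 0, 0],
    [0, 0, 0, 0, 0, 0],
    [0, 0, 0, 0, 0, 0],
    [0, 0, 0, 0, 0, 0]
  ],
  "grip": -1
}}

```text
clock: 3.2
tool_pos: [0.4866, 0.2161, 0.0572]
orientation: [140.1, -0.0, -5.3]
force: [0.5, 2.3, 0.1]
opening: 0.0243
gripper_force: 30.0
```

Run:
```python
from h import *
T,t=goal(0,(.042,.070),0.0);print(delta(T,t))
cmd=goal(0,(.042,.070),0.002)
up=rw(p,[0,0,1])[0]-rw(p,[0,0,0])[0]
print(cmd[0].T@[0,0,.1], telemetry.get_obs()["force"])
cv2.imwrite("pics/3.png",viewer.snapshot("wrist")[:,:,::-1])
```

```text
[-0.0002  0.0005  0.0028 -0.0018 -0.0006 -0.0001]
[ 0.      0.0643 -0.0766] [0.4532 2.3393 0.119 ]
```

View pics/3.png

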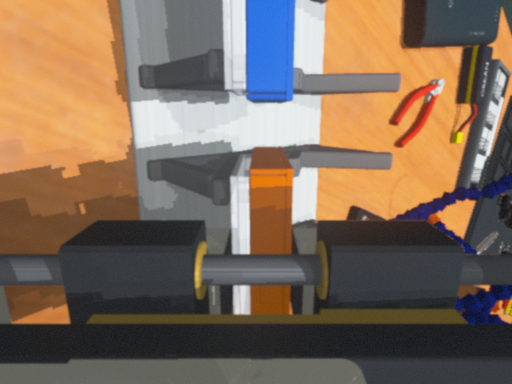

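Pinched: opening 24 mm at 30 N, with the clear base at (240,200) and the lid at (272,200) px between the fingers. I lift straight up.

>>> {"name": "carry_out", "arguments": {
  "rows": [
    [0, 0.006, -0.008, 0, 0, 0],
    [0, 0.018, -0.021, 0, 0, 0],
    [0, 0.032, -0.038, 0, 0, 0],
    [0, 0.048, -0.057, 0, 0, 0],
    [0, 0.064, -0.077, 0, 0, 0],
    [0, 0.077, -0.092, 0, 0, 0],
    [0, 0.084, -0.1, 0, 0, 0],
    [0, 0.084, -0.1, 0, 0, 0]
  ]
}}

```text
clock: 4.25
tool_pos: [0.4865, 0.2157, 0.1884]
orientation: [140.1, -0.0, -5.3]
force: [-0.1, -0.3, -1.4]
opening: 0.0242
gripper_force: 30.0
```

Run:
```python
from h import *
o=telemetry.get_obs();print(o["clock"],o["force"],o["joint_pos"])
# grasp point now 2mm up own y of box centre; box centre now = rack(.042,.070+.13)
cmd=goal(0,(.042,.2007),.0022)
print(delta(*cmd))
for i in range(1,9):
    u=i/8;T,t=goal(10*i,(.042-.084*u,.20),.0022);print(delta(T,t).round(4).tolist())
```

```text
4.25 [-0.0807 -0.2789 -1.36  ] [ 58.0628  26.6305 -11.276   16.7275 -88.8644  20.6787]
[-0.0001 -0.0001  0.0007 -0.0025 -0.0006 -0.0005]
[-0.0001, 0.0046, 0.0077, 0.172, -0.0007, -0.0005]
[-0.0001, 0.0099, 0.0137, 0.3466, -0.0007, -0.0004]
[-0.0001, 0.0153, 0.0192, 0.5211, -0.0008, -0.0004]
[-0.0001, 0.0209, 0.0242, 0.6956, -0.0008, -0.0003]
[-0.0001, 0.0269, 0.0289, 0.8702, -0.0008, -0.0002]
[-0.0001, 0.0333, 0.0332, 1.0447, -0.0009, -0.0002]
[-0.0001, 0.0401, 0.0373, 1.2192, -0.0009, -0.0001]
[-0.0001, 0.0474, 0.0412, 1.3938, -0.0009, -0.0]
```

>>> {"name": "carry_out", "arguments": {
  "rows": [
    [0, 0.002, 0.004, 0.087, 0, 0],
    [0, 0.0046, 0.0077, 0.174, 0, 0],
    [0, 0.007, 0.0107, 0.262, 0, 0],
    [0, 0.0099, 0.0137, 0.349, 0, 0],
    [0, 0.0125, 0.0165, 0.436, 0, 0],
    [0, 0.0153, 0.0192, 0.5236, 0, 0],
    [0, 0.0181, 0.0217, 0.611, 0, 0],
    [0, 0.0209, 0.0242, 0.698, 0, 0]
  ]
}}

```text
clock: 5.25
tool_pos: [0.4828, 0.1836, 0.1818]
orientation: [-179.8, 0.1, -5.3]
force: [-0.2, 0.2, -0.9]
opening: 0.0245
gripper_force: 30.0
```

Run:
```python
from h import *
o=telemetry.get_obs();print(o["clock"],o["force"],o["joint_pos"])
for i in range(4,9):
    u=i/8;T,t=goal(10*i,(.042-.084*u,.20),.0022);print(delta(T,t).round(4).tolist())
```

```text
5.25 [-0.1965  0.246  -0.8834] [ 42.5059   6.5527 -20.9896  -0.1558 -62.3802  42.2557]
[0.0006, -0.0007, -0.0014, -0.0026, 0.0009, 0.0001]
[0.0006, 0.0069, -0.0017, 0.1719, 0.0009, -0.0]
[0.0006, 0.0146, -0.0025, 0.3464, 0.0009, -0.0001]
[0.0006, 0.0224, -0.0037, 0.521, 0.0009, -0.0002]
[0.0006, 0.0305, -0.0054, 0.6955, 0.0009, -0.0003]
```

>>> {"name": "carry_out", "arguments": {
  "rows": [
    [0, 0.003, -0.0005, 0.087, 0, 0],
    [0, 0.007, -0.001, 0.174, 0, 0],
    [0, 0.011, -0.0015, 0.262, 0, 0],
    [0, 0.0146, -0.002, 0.349, 0, 0],
    [0, 0.0185, -0.003, 0.436, 0, 0],
    [0, 0.0224, -0.0037, 0.5236, 0, 0],
    [0, 0.0265, -0.0045, 0.611, 0, 0],
    [0, 0.0305, -0.0054, 0.698, 0, 0]
  ]
}}

```text
clock: 6.25
tool_pos: [0.4801, 0.1536, 0.1874]
orientation: [-139.8, 0.0, -5.3]
force: [0.4, 0.3, -1.1]
opening: 0.0243
gripper_force: 30.0
```

Run:
```python
from h import *
o=telemetry.get_obs();print(o["clock"],o["force"],o["joint_pos"])
for y,z in((-.042,.2),(-.042,.12),(-.042,.085),(-.042,.072)):
    T,t=goal(80,(y,z),.0022);print(t,delta(T,t).round(4).tolist())
ims=[cv2.cvtColor(viewer.snapshot(n),cv2.COLOR_RGB2BGR) for n in("wrist","side")]
cv2.imwrite("pics/4.png",cv2.resize(np.hstack(ims),(800,300),interpolation=cv2.INTER_AREA))
```

```text
6.25 [ 0.4192  0.252  -1.1492] [  4.3981   6.8887 -16.0641 -43.9188 -66.5781  98.312 ]
[0.4805 0.1532 0.1871] [0.0005, 0.0005, -0.0, -0.0037, 0.0007, -0.0006]
[0.4805 0.1532 0.1071] [0.0006, 0.0521, 0.0611, -0.0037, 0.0007, -0.0006]
[0.4805 0.1532 0.0721] [0.0006, 0.0747, 0.0878, -0.0037, 0.0007, -0.0006]
[0.4805 0.1532 0.0591] [0.0006, 0.0831, 0.0977, -0.0037, 0.0007, -0.0006]
```

View pics/4.png

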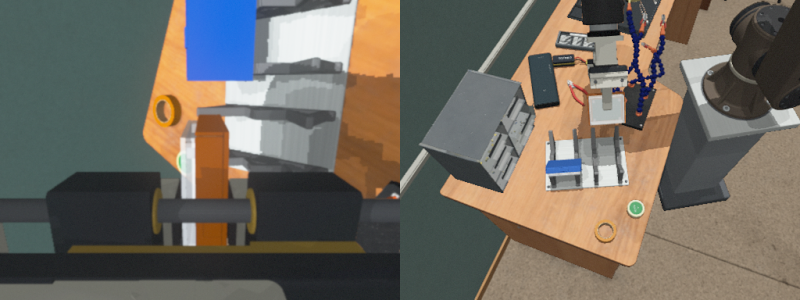

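Turned over cleanly: base to the left and lid to the right of the wrist view, side view clear. The flexible-arm stand is close to the −x bay, so I check the gripper body's silhouette against it for several x before choosing.

Run:
```python
from h import *
out=[]
for n,(r0,r1,c0,c1) in (("top",(150,550,330,730)),("side",(0,400,230,630))):
    im=cv2.imread(f"pics/{n}0.png")
    for bx,col in((-.06,(0,0,255)),(0,(0,255,0)),(.06,(255,255,0))):
        T,t=goal(80,(-.042,.072),.0022,bx)
        for zb,hx,hy in((-.066,.039,.0965),(-.2,.05,.0965)):
            P=t+np.array([[x*hx,y*hy,zb] for x,y in((-1,-1),(-1,1),(1,1),(1,-1))])@T.T
            cv2.polylines(im,[proj(n,P).round().astype(int)],1,col,1)
    out.append(im[r0:r1,c0:c1])
cv2.imwrite("pics/5.png",np.hstack(out))
```

```text
(no output)
```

View pics/5.png

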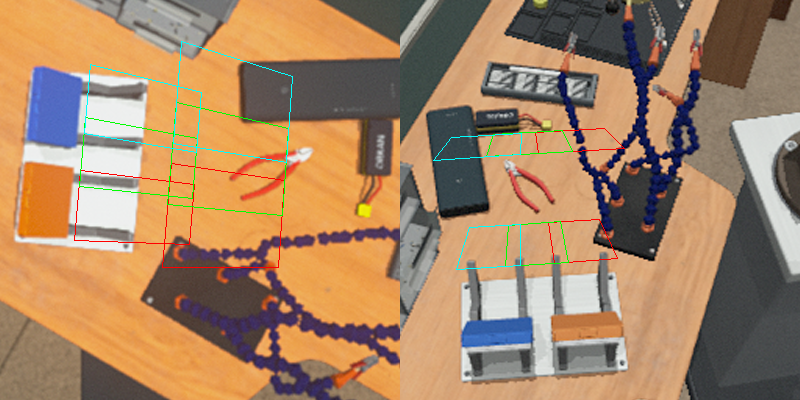

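The −x bay (red) overlaps the flexible arms. The middle of the rack (green, x=0, also the nominal place) is clear, so I shift +60 mm along x and then lower.

>>> {"name": "carry_out", "arguments": {
  "rows": [
    [0.015, 0, 0, 0, 0, 0],
    [0.032, 0, 0, 0, 0, 0],
    [0.049, 0, 0, -0.003, 0, 0],
    [0.06, 0.0, 0, -0.003, 0, 0],
    [0.0605, 0.012, 0.013, -0.003, 0, 0],
    [0.0605, 0.025, 0.029, -0.003, 0, 0],
    [0.0605, 0.04, 0.046, -0.003, 0, 0],
    [0.0605, 0.052, 0.061, -0.003, 0, 0]
  ]
}}

```text
clock: 7.35
tool_pos: [0.5398, 0.1476, 0.1057]
orientation: [-140.1, 0.1, -5.3]
force: [-0.1, 0.9, -0.8]
opening: 0.0241
gripper_force: 30.0
```

Run:
```python
from h import *
o=telemetry.get_obs();print(o["clock"],o["force"],o["joint_pos"])
for y,z in((-.042,.085),(-.042,.075),(-.042,.072)):
    T,t=goal(80,(y,z),.0022,0);print(t,delta(T,t).round(4).tolist())
```

```text
7.35 [-0.1389  0.8615 -0.7733] [  2.8148  17.9786 -13.2225 -46.1426 -61.7023 105.7036]
[0.5403 0.1476 0.0721] [0.0006, 0.0215, 0.0258, 0.0021, 0.0012, -0.0012]
[0.5403 0.1476 0.0621] [0.0006, 0.0279, 0.0335, 0.0021, 0.0012, -0.0012]
[0.5403 0.1476 0.0591] [0.0006, 0.0298, 0.0358, 0.0021, 0.0012, -0.0012]
```

>>> {"name": "carry_out", "arguments": {
  "rows": [
    [0.0003, 0.006, 0.007, 0, 0, 0],
    [0.0005, 0.012, 0.0145, 0, 0, 0],
    [0.0005, 0.018, 0.0215, 0, 0, 0],
    [0.0005, 0.023, 0.0275, 0.002, 0, 0],
    [0.0005, 0.0265, 0.032, 0.002, 0, 0],
    [0.0005, 0.0285, 0.0342, 0.002, 0, 0],
    [0.0005, 0.0295, 0.0355, 0.002, 0, 0],
    [0.0005, 0.0295, 0.0355, 0.002, 0, 0]
  ]
}}

```text
clock: 8.35
tool_pos: [0.5415, 0.1478, 0.0619]
orientation: [-140.0, -0.0, -5.3]
force: [0.2, -0.9, -1.1]
opening: 0.0242
gripper_force: 30.0
```

Run:
```python
from h import *
o=telemetry.get_obs();print(o["clock"],o["force"],o["tau"])
T,t=goal(80,(-.042,.070),.0022,0);print(t,delta(T,t).round(4).tolist())
ims=[cv2.cvtColor(viewer.snapshot(n),cv2.COLOR_RGB2BGR) for n in("wrist","side")]
cv2.imwrite("pics/6.png",cv2.resize(np.hstack(ims),(800,300),interpolation=cv2.INTER_AREA))
```

```text
8.35 [ 0.2133 -0.8541 -1.0666] [ -0.0149 -53.3315  22.6238   2.0738  -0.7978   0.0777]
[0.5403 0.1476 0.0571] [-0.0012, 0.0033, 0.0035, -0.0002, -0.0003, 0.0005]
```

View pics/6.png

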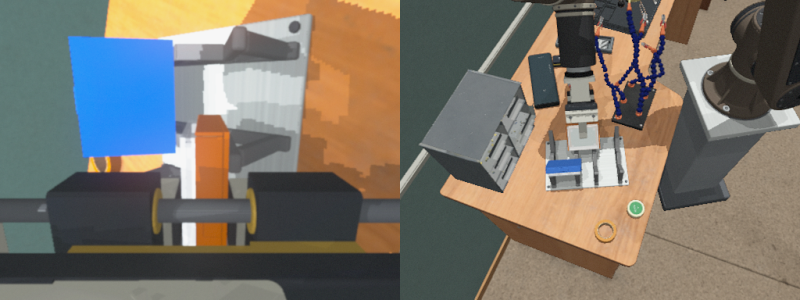

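The box is over the middle of the right slope, lid toward the slope (wrist (212,170)), with no contact yet. I lower the last millimetres gently.

>>> {"name": "carry_out", "arguments": {
  "rows": [
    [-0.001, 0.001, 0.001, 0, 0, 0],
    [-0.001, 0.0015, 0.0017, 0, 0, 0],
    [-0.001, 0.002, 0.0023, 0, 0, 0],
    [-0.001, 0.0025, 0.0028, 0, 0, 0],
    [-0.001, 0.0025, 0.0028, 0, 0, 0],
    [-0.001, 0.0025, 0.0028, 0, 0, 0]
  ]
}}

```text
clock: 9.2
tool_pos: [0.5406, 0.1484, 0.0585]
orientation: [-139.9, -0.0, -5.3]
force: [-0.4, 4.3, 4.7]
opening: 0.0246
gripper_force: 30.0
```

Contact is light (about 6 N along the slope normal). Releasing.

>>> {"name": "carry_out", "arguments": {
  "rows": [
    [0, 0, 0, 0, 0, 0],
    [0, 0, 0, 0, 0, 0],
    [0, 0, 0, 0, 0, 0],
    [0, 0, 0, 0, 0, 0],
    [0, 0, 0, 0, 0, 0],
    [0, 0, 0, 0, 0, 0]
  ],
  "grip": 0.3
}}

```text
clock: 9.95
tool_pos: [0.5404, 0.1477, 0.058]
orientation: [-140.0, -0.0, -5.3]
force: [0.1, 0.8, 0.1]
opening: 0.0574
gripper_force: 0.0
```

>>> {"name": "carry_out", "arguments": {
  "rows": [
    [0, 0, -0.008, 0, 0, 0],
    [0, 0, -0.02, 0, 0, 0],
    [0, 0, -0.04, 0, 0, 0],
    [0, 0, -0.06, 0, 0, 0],
    [0, 0, -0.085, 0, 0, 0],
    [0, 0, -0.11, 0, 0, 0],
    [0, 0, -0.13, 0, 0, 0],
    [0, 0, -0.13, 0, 0, 0]
  ]
}}

```text
clock: 10.95
tool_pos: [0.5335, 0.0634, 0.1592]
orientation: [-140.0, -0.2, -5.4]
force: [-0.1, 0.7, 0.1]
opening: 0.057
gripper_force: 0.0
```

Run:
```python
from h import *
o=telemetry.get_obs();print(o["clock"],o["force"],o["opening"])
L=np.array([[i*.046,j*.038,k*.0125] for k in(1,-1) for i,j in((-1,-1),(-1,1),(1,1),(1,-1))])
W=rw(p,L@Rb1.T+[0,-.042,.070])
im=cv2.resize(viewer.snapshot("side")[:,:,::-1],(800,600),interpolation=cv2.INTER_CUBIC)
cl=im.copy();q=proj("side",W)
for k,col in((0,(0,255,0)),(4,(255,255,0))): cv2.polylines(im,[q[k:k+4].round().astype(int)],1,col,1)
w=cv2.resize(viewer.snapshot("wrist")[:,:,::-1],(400,300))
A=np.hstack([cv2.resize(x[210:410,270:470],(400,400)) for x in(cl,im)])[:300]
cv2.imwrite("pics/7.png",np.vstack([A,np.hstack([w,np.zeros_like(w)])]))
```

```text
10.95 [-0.0923  0.6897  0.1399] 0.0569918259093637
```

View pics/7.png

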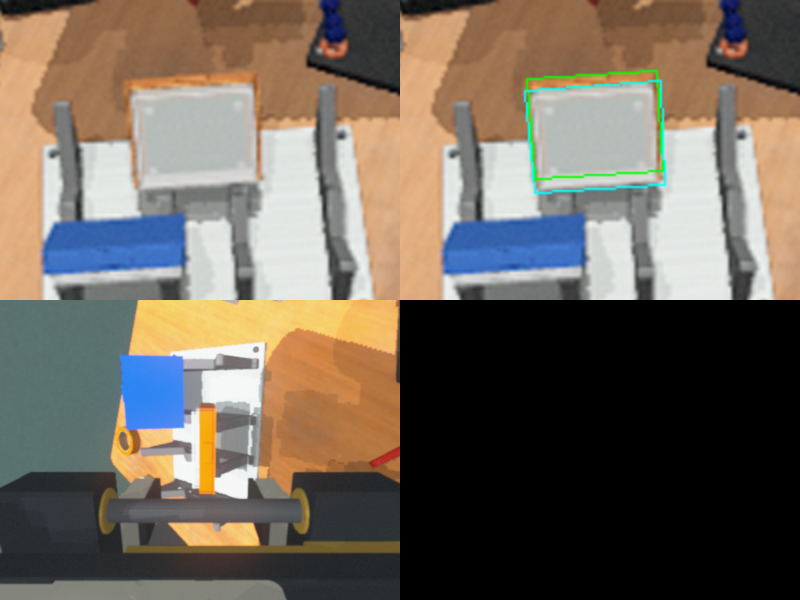

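The box lies flat on the right slope, clear base on top (195,135) and orange rim beneath. It matches the predicted outline within a few mm, and the blue box is untouched. Handing in.

```bash
python3 -c "
from plant import workorder
print(workorder.close_job())"
```

```text
the job is handed in; nothing more can be done
None
```

The orange-lidded box now lies closed on the right slope at the middle of the rack, lid underneath and clear base on top. The gripper is clear of it, the blue box looks unmoved, and the job is handed in at about 11 s (no verdict was returned).

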